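# Latch the dish chamber shut

## Robot

A 6-joint arm with a two-finger parallel gripper is mounted at the origin on a cart in front of the work surface, level with it; the furniture and walls round the work are solid. World frame = base frame: x ahead of the robot, y to its left, z up, the work surface at z = 0. Lengths are in mm, angles in rad, forces in N, time in s.
With the tool pointing down it reaches from about 400 to 825 mm from the base axis. Payload 7 kg.
Tool frame: the origin (TCP) lies at the very end of the fingers, on their centre line; the grasp point (between the pads) lies 19 mm behind it; z points along the fingers, y is the line along which they close (so a half turn about z gives the same grasp; the last joint's range is limited). The gripper opens to 85 mm and grips with 20 to 120 N. Pads are 22 mm wide; open, the fingers measure 114 mm over their backs; the gripper's body (76 mm by 85 mm) begins 54 mm behind the grasp point. The pads swing forward as they close: fully open they stand 13 mm farther back than shut.
Start: joints at [1.567, 0.359, 0.012, 0, -1.224, -0.288], TCP at [194.191, 646.44, 231.302] pointing down, gripper open.
Joint ranges: [-3.07, 3.07], [-1.43, 2.12], [-1.02, 1.25], [-3.03, 1.67], [-3.05, -0], [-3.03, 3.03]. Speed limits (rad/s): [2.39, 2.39, 3.01, 3.14, 3.14, 3.14].

## Interface

Orientations are given as a 3x3 rotation matrix whose columns are the frame's x, y, z axes.
In Python, from plant import env gives the robot as it stands.
- The arm moves only by the tool play_rows, never from a script. Its argument "motion" is a list that holds one entry, the list of rows, each a list of 7 numbers: the closure in counts, from 0 (fully open) to 255 (shut), then the shift along the tool's x, y, z in mm, then the turn, a rotation vector about the tool's x, y, z in rad. In form: [[[gripper, tx, ty, tz, rx, ry, rz], ...]]. A call has 1 to 5 rows; each row shifts and turns the commanded pose from where the row before left it, along the tool's axes as they then stand; what a row does not reach is not made up. A row lasts 1/12 s, in which the tool goes at most 41.7 mm and 7.16 degrees, less where a joint would pass 70% of its speed; a pose out of reach is approached as far as the arm can. A call is refused whole if a number of a shift passes 41.7 or a number of a turn 0.125, either way. A call with a gripper value outside its range is refused whole. The fingers move at their own pace and stop on an object; the grip force is fixed at half the most. Time passes only in rows, so rows that do not move let the fingers close. It gives the time, the measured TCP pose, the force, the opening and the grip force at its end, in the units of the state.
- env.sense(): the state, without advancing time (a new reading comes with each control period).
- env.capture(name): name is "scene" or "top" or "wrist"; returns (picture, depth): 480x640x3 uint8, red, green, blue; 480x640 float32, mm along the optical axis (not along the pixel's ray), 0 where there is no reading.
- env.camera_model(name): a dict with "fovy" (degrees; the focal length in pixels is half the picture's height over the tangent of half this angle, whatever the lens; pixels are square), "cx", "cy" (the principal point, pixels), "D" ([k1, k2, p1, p2, k3] as OpenCV has them; the pictures are not rectified), "rvec" (rotation vector, rad) and "tvec" (3), from world to camera coordinates, as OpenCV has them. Camera axes: x right, y down, z forward; pixel columns grow to the right and rows downward; lengths in mm; the calibration is good to about 2 mm. A picture is of the moment at which its call begins: read the wrist's pose just before it. camera_model takes no time and is no camera call; for the wrist camera it gives the pose at the moment of the call.
- env.close_job(): hands the job in; it is judged then, once.
The state is a dict: "time": time; "joint_pos": joint angles; "joint_vel": joint speeds; "effort": joint torques, N m; "tcp_pos": TCP position; "ee_rot": TCP orientation; "wrist_force": force on the tool from outside, world axes, zero at the start; "wrist_torque": the same for the moment, N m; "width": opening from 0.0 (shut) to 1.0 (fully open); "grip_force": force on a finger pad.
Only numpy, scipy, OpenCV 4.12 (cv2) and the standard library are available. Lean on these libraries where they do the work, as an engineer would, in place of code of your own. Each camera call takes 0.05 s, during which the arm holds its last target. There are 200 camera calls.

## Task

Latch the small dish chamber shut. Take the latch's wire loop, bring it down over the end cap's keeper and draw it back gently until you feel it bite under the keeper's lip, but no further (do not haul the sprung cap in by the loop). Then let go of the loop and push the lever over, past its toggle point and fully down; press it firmly but do not force it, and leave it latched.

Things in the scene. Friction and masses are not known exactly. Their poses are not given: they have to be found in the camera images.
- chamber: flat dish chamber, clear walls, aluminium top and bottom, fixed to the bench, 94 x 116 x 50 mm high. Origin on the bench under the lever's pivot; +y points along the latch from lever to end cap, x lies along the pivot pin, z up. Top plate from y -78 to +38 mm. At the +y end a grey sprung end cap (90 wide, 14 thick, top at z 44 mm) stands off on two guide rods.
- pivot (a point): middle of the lever's pivot pin, 60 mm above the bench, right above the chamber's origin. Its axes are the chamber's.
- keeper_mid (a point): middle of the places where the loop's bar can bite: 73.5 mm along the chamber's +y from the pivot, 54 mm above the bench, fixed to the chamber. How far the cap stands off differs from run to run and is not in any reading: the bar's centre bites anywhere within 7.5 mm of this point along y. Bring the bar down about 17 mm beyond it, then draw it towards -y until the pull rises.
- cap (a joint): how far the end cap has been drawn in from its rest, m: 0 at rest; 0.005 to 0.022 when latched. Its springs push back with 2 N per mm. On its outer face is the keeper, a 26 mm wide steel plate: lip at the top, 4 mm out towards +y, z 58.5 to 62.5 mm; ledge below, 8 mm out, top at z 49.5 mm. The bar enters this 9 mm slot from +y, at z 54 mm, and bites when it meets the plate.
- lever_turn (a joint): angle of the latch lever about its pivot pin, rad: 0 would be the handle flat towards the cap, 1.57 upright, 3.107 the rubber stop: closed, flat, pointing away from the cap. Range from 0; starts at 0.9 to 1.3. Friction (0.05 N m) holds it where it is left. With the loop hooked the toggle point is near 2.87; beyond it the spring force holds it shut, but it must be pushed on down to the stop.
- lever: steel lever handle, a strip 20 mm wide (along the pin) and 4 mm thick, reaching 76 mm from the pivot axis, where its origin lies; its own y runs along the handle. The face that looks to the cap when upright is pushed to close it and ends facing up, 64 mm above the bench. The loop is pivoted on the lever 25 mm from the pin, at lever-frame y 24.6, z 4.3 mm.
- loop_turn (a joint): angle of the loop against the lever, rad: its elevation above level (towards the cap) is lever_turn + loop_turn. Range -3.5 to 0. A weak spring (0.012 N m per rad) lifts the loop to about -0.5, where it starts; a loop that is not drawn under the lip springs up again when let go.
- loop: wire loop (bail), a U of 5 mm steel wire 43 mm wide: two legs 38 mm apart and 85 mm long from its pivot on the lever (its origin) to the cross bar, along its own +y. Beyond the bar a 6 mm wide stem carries the black grip.
- loop_bar (a point): middle of the loop's cross bar (5 mm thick), 85 mm from the loop's pivot: the part that goes under the keeper's lip.
- loop_grip (a point): centre of the loop's black round grip, 12 mm in diameter, 14 mm long, parallel to the pivot pin, 112 mm from the loop's pivot and 27 mm beyond the bar's centre. Pinch it on its two end faces, fingers closing along the chamber's x; it can turn between the fingers.
There are look-alikes about, which are no part of the job. Of the things that look like the chamber, the larger one is meant.

How it is judged:
By the outcome, as a careful person would: the job done as asked, in the order asked, and still so for the second after the job is handed in, with the robot touching nothing.
It also fails if it takes over 64 s, if anything falls off the work surface, if the arm or the gripper's body presses on something with over 40 N, if the wrist force passes 120 N, or if a joint passes its speed limit or range.

## Working session

There is one attempt and no reset: what is moved stays moved. The work goes in short steps, Python scripts to look and compute and a tool call to move; the robot and the scene stay as the last step left them, time stands still between calls to the robot, and variables do not carry over. Pictures are saved under pics/ and viewed, at most 10 in all, crops included, and the job is handed in when it is done.

Besides the shell and the picture viewer there is one more tool, called after ">>>" as name(argument=value, ...), one argument or row to a line, values as JSON. play_rows: Moves the arm, as the interface text tells. Its arguments: {"type":"object","properties":{"motion":{"type":"array","items":{"type":"array","items":{"type":"array","items":{"type":"number"}}}}},"required":["motion"]}

```bash
mkdir -p pics; ls
python3 - <<'E'
from plant import env
import cv2,numpy as np
s=env.sense();print({k:np.round(v,3).tolist() for k,v in s.items()})
ims=[]
for n in("scene","top"):
    p,d=env.capture(n);cv2.imwrite(f"pics/{n}0.png",p[...,::-1]);np.save(f"pics/{n}0.npy",d)
    print(n,env.camera_model(n))
E
```

```text
pics
{'time': 0.0, 'joint_pos': [1.567, 0.359, 0.011, -0.0, -1.224, -0.288], 'joint_vel': [-0.001, -0.0, -0.002, 0.0, 0.001, -0.001], 'effort': [0.001, -58.333, 29.342, 6.937, -0.006, 0.0], 'tcp_pos': [194.05, 646.011, 230.373], 'ee_rot': [[0.958, -0.288, -0.0], [-0.288, -0.958, -0.002], [0.0, 0.002, -1.0]], 'wrist_force': [0.196, -0.046, -0.889], 'wrist_torque': [-0.012, 0.006, 0.002], 'grip_force': 0.0, 'width': 0.998}
scene {'fovy': 48.59785603697786, 'cx': 327.1954353899129, 'cy': 241.98535098865165, 'D': array([0.01740264, 0.        , 0.        , 0.        , 0.        ]), 'rvec': array([ 1.97540768, -0.69865181,  0.4022974 ]), 'tvec': array([-327.15068211,  256.38656355,  565.15608075])}
top {'fovy': 51.46573024863236, 'cx': 316.208567793921, 'cy': 249.158689195024, 'D': array([-0.03010871,  0.        ,  0.        ,  0.        ,  0.        ]), 'rvec': array([ 2.09369314, -2.11731333,  0.1719376 ]), 'tvec': array([ 99.46771737, 478.91771588, 819.58609637])}
```

View pics/scene0.png

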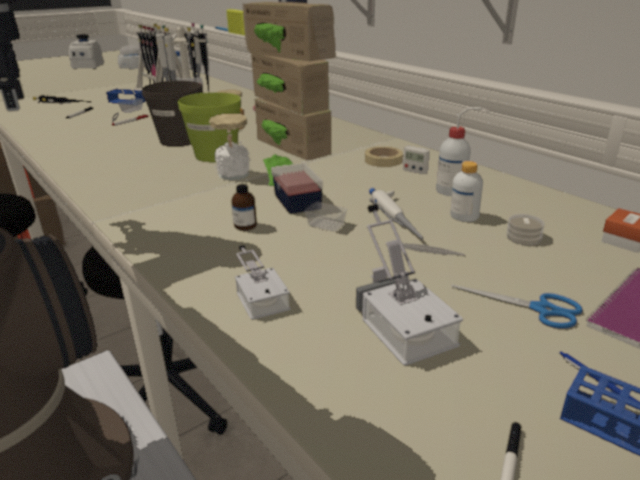

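View pics/top0.png

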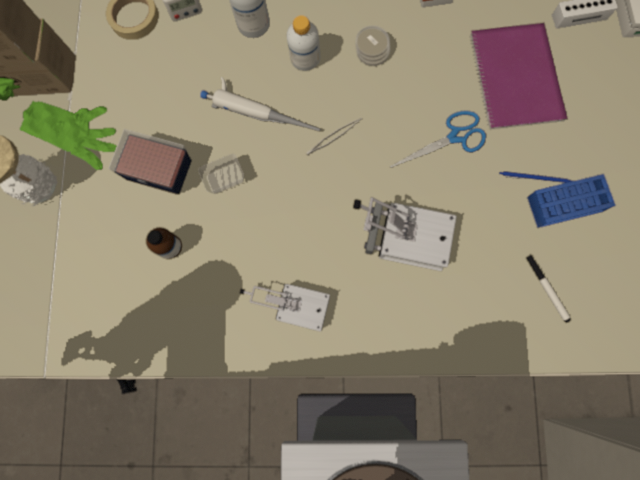

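The two candidates that look like the chamber are the large one at top (418,238) / scene (410,315) and the small one at top (303,306) / scene (262,290). I choose the larger. Its loop stands up towards the cap, with the grip at about top (357,204). Next is a close crop to check the choice.

```bash
cat > h.py <<'E'
from plant import env
import cv2,numpy as np
from scipy.spatial.transform import Rotation as R
def cam(n):
    m=env.camera_model(n);f=240/np.tan(np.radians(m["fovy"]/2))
    K=np.array([[f,0,m["cx"]],[0,f,m["cy"]],[0,0,1]])
    return K,m["D"],np.array(m["rvec"]),np.array(m["tvec"])
def ray(c,uv):
    K,D,r,t=c;Rm=cv2.Rodrigues(r)[0]
    q=cv2.undistortPoints(np.array(uv,float).reshape(-1,1,2),K,D).reshape(-1,2)
    d=np.c_[q,np.ones(len(q))]@Rm
    return -Rm.T@t,d
def onz(c,uv,z):
    o,d=ray(c,uv);return o+d*((z-o[2])/d[:,2])[:,None]
def two(c1,u1,c2,u2):
    o1,d1=ray(c1,[u1]);o2,d2=ray(c2,[u2]);A=np.c_[d1[0],-d2[0]]
    s=np.linalg.lstsq(A,o2-o1,rcond=None)[0];a=o1+s[0]*d1[0];b=o2+s[1]*d2[0]
    return (a+b)/2,np.linalg.norm(a-b)
def proj(c,P):
    K,D,r,t=c;return cv2.projectPoints(np.array(P,float).reshape(-1,1,3),r,t,K,D)[0].reshape(-1,2)
E
python3 - <<'E'
from h import *
a=cv2.imread("pics/top0.png")[180:285,345:465];b=cv2.imread("pics/scene0.png")[210:360,350:470]
a=cv2.resize(a,(400,350),interpolation=cv2.INTER_CUBIC);b=cv2.resize(b,(400,500),interpolation=cv2.INTER_CUBIC)
o=np.zeros((500,800,3),np.uint8);o[:350,:400]=a;o[:,400:]=b;cv2.imwrite("pics/crop0.png",o)
t=cam("top");print(onz(t,[[418,238],[303,306],[357,204]],50).round(), ray(t,[[320,240]])[0].round(), ray(cam("scene"),[[320,240]])[0].round())
# top plate
im=cv2.imread("pics/top0.png");hsv=cv2.cvtColor(im,cv2.COLOR_BGR2HSV)
m=((hsv[...,1]<40)&(hsv[...,2]>150)).astype(np.uint8)*255
m=cv2.morphologyEx(m,cv2.MORPH_CLOSE,np.ones((5,5)))
n,l,st,ce=cv2.connectedComponentsWithStats(m)
for i in range(1,n):
    if st[i,4]>800: print(st[i],ce[i].round(1), cv2.boxPoints(cv2.minAreaRect(np.argwhere(l==i)[:,::-1].astype(np.float32))).round(1).tolist())
print(im[238,418],im[300,450],hsv[238,418],hsv[300,450])
E
```

```text
[[497. -83.  50.]
 [381. 117.  50.]
 [560.  21.  50.]] [313.  68. 899.] [  26. -499.  493.]
[208  78  62  40 832] [238.8 103.2] [[206.10000610351562, 97.9000015258789], [219.8000030517578, 76.5999984741211], [271.6000061035156, 109.9000015258789], [257.79998779296875, 131.1999969482422]]
[ 378  204   78   67 3230] [420.1 239.3] [[375.29998779296875, 258.1000061035156], [386.20001220703125, 201.6999969482422], [456.6000061035156, 215.3000030517578], [445.70001220703125, 271.70001220703125]]
[ 245  284   84   47 2070] [296.1 305.6] [[239.89999389648438, 310.79998779296875], [249.39999389648438, 274.1000061035156], [329.1000061035156, 294.6000061035156], [319.70001220703125, 331.29998779296875]]
[ 282  444  116   36 3026] [329.4 458.5] [[282.0, 479.0], [282.0, 444.0], [397.0, 444.0], [397.0, 479.0]]
[173 180 186] [136 163 173] [ 16  18 186] [ 22  55 173]
```

View pics/crop0.png

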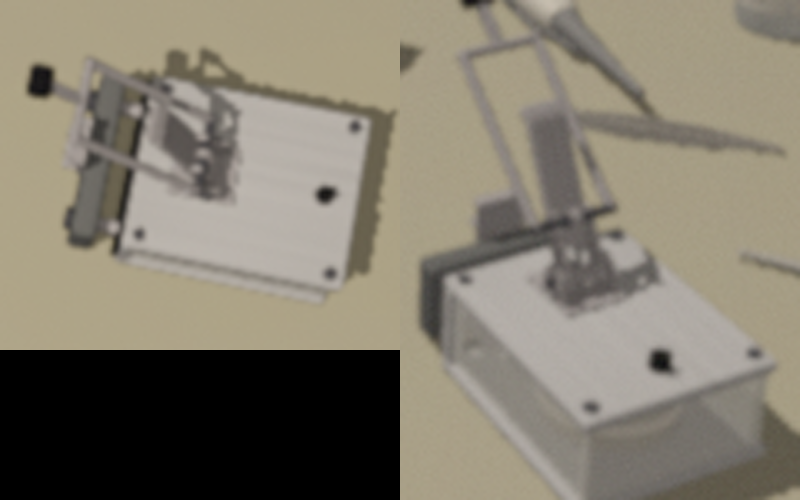

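The crop confirms the large chamber. The cap is at left in the top view, the grip is at top (357,204) and scene (372,210), and the lever leans towards the cap. Now I locate it from the plate screws and the grip.

Run:
```python
from h import *
T=cam("top");S=cam("scene")
tc=np.array([[355,127],[330,272],[139,233],[165,88]])/3.3333+[345,180]
sc=np.array([[355,353],[192,407],[65,279],[216,235]])/3.3333+[350,210]
Pt=onz(T,tc,50);Ps=onz(S,sc,50)
print(Pt.round(1),Ps.round(1),sep="\n")
box=onz(T,[[375.3,258.1],[386.2,201.7],[456.6,215.3],[445.7,271.7]],50);print(box.round(1))
for P in(Pt,Ps):
    c=P.mean(0);d=(P[2]+P[3]-P[0]-P[1])[:2];w=(P[0]+P[3]-P[1]-P[2])[:2]
    print(c.round(1),np.degrees(np.arctan2(-d[0],d[1])),np.degrees(np.arctan2(w[1],w[0])),np.linalg.norm(d)/2,np.linalg.norm(w)/2)
for n,f,rng in(("top",T,(190,220,345,372)),("scene",S,(198,222,360,382))):
    im=cv2.imread(f"pics/{n}0.png");a,b,c,d=rng;g=im[a:b,c:d].max(2)<60
    v,u=np.nonzero(g);print(n,u.mean()+c,v.mean()+a,len(u))
    if n=="top":t=(u.mean()+c,v.mean()+a)
    else:s=(u.mean()+c,v.mean()+a)
G,e=two(T,t,S,s);print("grip",G,e)
for a,b in(((220/3.33+345,92/3.33+180),(550/3.33-120+350,105/3.33+210)),):
    print("lever tip?",two(T,a,S,b))
```

```text
[[ 531.6 -143.1   50. ]
 [ 454.7 -125.6   50. ]
 [ 476.6  -28.1   50. ]
 [ 554.4  -44.5   50. ]]
[[ 534.  -142.3   50. ]
 [ 456.  -124.6   50. ]
 [ 478.1  -26.4   50. ]
 [ 555.9  -44.    50. ]]
[[ 462.4   -7.9   50. ]
 [ 563.2  -30.3   50. ]
 [ 536.5 -152.3   50. ]
 [ 437.1 -127.5   50. ]]
[504.3 -85.3  50. ] -12.839197133878235 -12.387136637912366 100.58746535937361 79.20500110101739
[506.  -84.3  50. ] -12.636327641514102 -12.764233839275647 100.72026358114957 79.83431702995055
top 356.72093023255815 204.13953488372093 43
scene 372.95454545454544 207.47727272727272 44
grip [529.5772944   27.176012   155.19304096] 1.2513297561651968
lever tip? (array([516.39192166, -51.20011811, 138.7329543 ]), np.float64(24.22943098900971))
```

```bash
cat >> h.py <<'E'
from scipy.linalg import expm,logm
yaw=np.radians(-12.7);PIV=np.array([509.5,-65.3,60.])
CX=np.array([np.cos(yaw),np.sin(yaw),0]);CY=np.array([-np.sin(yaw),np.cos(yaw),0]);CZ=np.array([0,0,1.])
def W(x,y,z): # chamber (z above bench) -> world
    return np.array([PIV[0],PIV[1],0])+x*CX+y*CY+z*CZ
def C(p):
    p=np.array(p)-[PIV[0],PIV[1],0];return np.array([p@CX,p@CY,p[2]])
RT=np.c_[-CY,-CX,-CZ]
def plan(p,Rm,N,T0=None):
    s=env.sense()
    if T0 is None:
        T0=np.eye(4);T0[:3,:3]=s["ee_rot"];T0[:3,3]=s["tcp_pos"]
    T1=np.eye(4);T1[:3,:3]=Rm;T1[:3,3]=p
    E=expm(np.real(logm(np.linalg.inv(T0)@T1))/N)
    return E[:3,3],R.from_matrix(E[:3,:3]).as_rotvec()
E
python3 - <<'E'
from h import *
v,w=plan(W(0,94.6,225),RT,25);print(v,w)
T=np.eye(4);s=env.sense();T[:3,:3]=s["ee_rot"];T[:3,3]=s["tcp_pos"]
E=np.eye(4);E[:3,3]=v.round(1);E[:3,:3]=R.from_rotvec(w.round(3)).as_matrix()
for i in range(25):
    T=T@E
    if i%5==4:print(T[:3,3].round(1),np.hypot(*T[:2,3]).round())
E
```

```text
[30.9438178   1.89267855  0.22754957] [ 4.45206995e-05 -5.22704445e-05  6.00225340e-02]
[331.4 575.7 229.5] 664.0
[441.7 468.  228.6] 644.0
[515.3 332.4 227.8] 613.0
[545.6 181.2 227. ] 575.0
[529.8  27.8 226.3] 531.0
```

>>> play_rows(
  motion=[
    [[0,38.7,2.4,0.3,0,0,0.075],[0,38.7,2.4,0.3,0,0,0.075],[0,38.7,2.4,0.3,0,0,0.075],[0,38.7,2.4,0.3,0,0,0.075],[0,38.7,2.4,0.3,0,0,0.075]],
  ],
)

```text
time: 0.52
tcp_pos: [364.3, 552.4, 229.0]
ee_rot: [[0.784, -0.621, -0.0], [-0.621, -0.784, -0.001], [0.0, 0.001, -1.0]]
wrist_force: [1.1, 0.5, -0.2]
width: 1.002
grip_force: 0.0
```

>>> play_rows(
  motion=[
    [[0,38.7,2.4,0.3,0,0,0.075],[0,38.7,2.4,0.3,0,0,0.075],[0,38.7,2.4,0.3,0,0,0.075],[0,38.7,2.4,0.3,0,0,0.075],[0,38.7,2.4,0.3,0,0,0.075]],
  ],
)

```text
time: 0.93
tcp_pos: [487.0, 403.3, 227.6]
ee_rot: [[0.501, -0.865, -0.001], [-0.865, -0.501, -0.001], [0.0, 0.001, -1.0]]
wrist_force: [0.9, 0.2, -0.0]
width: 0.999
grip_force: 0.0
```

>>> play_rows(
  motion=[
    [[0,38.7,2.4,0.3,0,0,0.075],[0,38.7,2.4,0.3,0,0,0.075],[0,38.7,2.4,0.3,0,0,0.075],[0,38.7,2.4,0.3,0,0,0.075],[0,38.7,2.4,0.3,0,0,0.075]],
  ],
)

```text
time: 1.35
tcp_pos: [546.5, 219.9, 226.3]
ee_rot: [[0.15, -0.989, -0.001], [-0.989, -0.15, -0.0], [0.0, 0.001, -1.0]]
wrist_force: [0.7, -0.4, -0.3]
width: 1.003
grip_force: 0.0
```

Run:
```python
from h import *
for N in(4,5):print(plan(W(0,100,225),RT,N))
```

```text
(array([47.11280081,  4.26936588,  0.33292505]), array([ 0.00014529, -0.00012099,  0.09293709]))
(array([37.7252462 ,  3.06546921,  0.26582962]), array([ 1.16229880e-04, -9.67947424e-05,  7.43496698e-02]))
```

>>> play_rows(
  motion=[
    [[0,37.5,2.4,0.3,0,0,0.075],[0,37.5,2.4,0.3,0,0,0.075],[0,37.5,2.4,0.3,0,0,0.075],[0,37.5,2.4,0.3,0,0,0.075],[0,37.5,2.4,0.3,0,0,0.075]],
  ],
)

```text
time: 1.77
tcp_pos: [534.5, 33.4, 224.9]
ee_rot: [[-0.223, -0.975, -0.001], [-0.975, 0.223, -0.0], [0.0, 0.0, -1.0]]
wrist_force: [0.8, -0.6, 0.7]
width: 0.997
grip_force: 0.0
```

Run:
```python
from h import *
p,d=env.capture("wrist");M=cam("wrist");s=env.sense()
np.save("pics/w1.npy",d);cv2.imwrite("pics/w1.png",p[...,::-1])
print(C(s["tcp_pos"]).round(1),(RT.T@np.array(s["ee_rot"])).round(3).tolist())
print(plan(W(0,94.6,225),RT,1), proj(M,[W(0,94.6,155),W(-47,38,50),W(47,38,50),W(0,73.5,60)]).round())
```

```text
[  1.4  96.9 225. ] [[1.0, -0.011, 0.001], [0.011, 1.0, 0.002], [-0.001, -0.002, 1.0]]
(array([ 2.35075683,  1.38710436, -0.03379016]), array([ 0.00189254, -0.00143663, -0.01072982])) [[327. 254.]
 [382. 149.]
 [267. 151.]
 [325. 195.]]
```

View pics/w1.png

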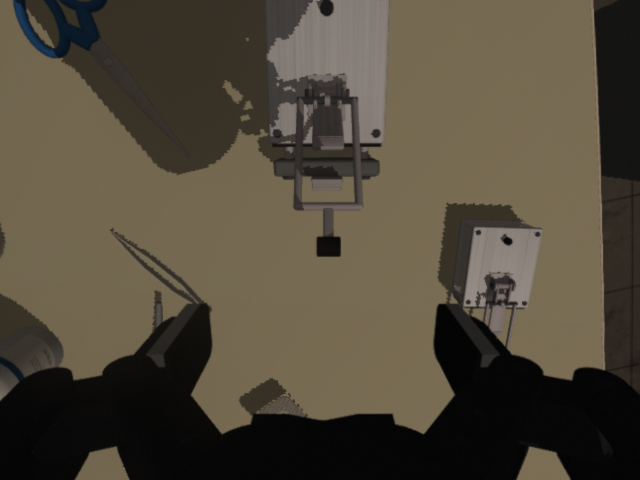

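The wrist view shows the grip at about (329,246), the plate front corners at about (270,147) and (386,144), the keeper at (327,184), and the finger pads at (210,305) and (435,305). I will measure these.

Run:
```python
from h import *
im=cv2.imread("pics/w1.png");d=np.load("pics/w1.npy");M=cam("wrist");s=env.sense()
Rm=np.array(s["ee_rot"]);t=np.array(s["tcp_pos"])
g=im.max(2)<45
def blob(a,b,c,e):
    v,u=np.nonzero(g[a:b,c:e]);return u.mean()+c,v.mean()+a,len(u),u.min()+c,u.max()+c,v.min()+a,v.max()+a
gb=blob(230,262,310,348);print("grip",gb,"depth",np.median(d[240:252,322:336]))
for a in((125,142,270,285),(125,142,370,384),(0,18,318,336)):
    q=im[a[0]:a[1],a[2]:a[3]].max(2).astype(int);v,u=np.nonzero(q<q.min()+35);uv=[u.mean()+a[2],v.mean()+a[0]]
    print("screw",uv,C(onz(M,[uv],50)[0]).round(1))
o,r=ray(M,[gb[:2]]);z=np.median(d[240:252,322:336])
K,D,rv,tv=M;RR=cv2.Rodrigues(rv)[0]
P=o+r[0]*z; print("cam",o.round(1),"grip surf pt",C(P).round(1), "at z155",C(onz(M,[gb[:2]],155)[0]).round(1))
print("fingers",proj(M,[t+Rm@np.array([x,y,-13]) for y in(-42.5,42.5) for x in(-11,11)]).round())
v=im[300:312,150:500].max(2).mean(0);print((np.nonzero(np.abs(np.diff(v))>15)[0]+150).tolist())
for p in([[382,149],[267,151]],): pass
row=im[60:110,255:400].astype(int).max(2).mean(0);print("plate edges",(np.nonzero(np.abs(np.diff(row))>10)[0]+255).tolist())
```

```text
grip (np.float64(327.98881431767336), np.float64(245.77628635346755), 447, np.int64(317), np.int64(339), np.int64(236), np.int64(255)) depth 216.87659
screw [np.float64(276.6694214876033), np.float64(136.15702479338842)] [38.7 26.7 50. ]
screw [np.float64(375.61538461538464), np.float64(133.19230769230768)] [-41.7  25.3  50. ]
screw [np.float64(326.08284023668637), np.float64(7.189349112426036)] [ -2.3 -66.8  50. ]
cam [517.5 -38.7 368.4] grip surf pt [ -0.8  88.1 160.1] at z155 [ -0.9  89.5 155. ]
fingers [[217. 350.]
 [212. 298.]
 [434. 350.]
 [439. 298.]]
[153, 154, 161, 162, 436, 437, 462, 463, 465, 475, 478, 479, 484, 485, 486, 488]
plate edges []
```

>>> play_rows(
  motion=[
    [[0,0,0,20,0,0,0],[0,0,0,20,0,0,0],[0,0,0,20,0,0,0],[0,0,0,0,0,0,0],[0,0,0,0,0,0,0]],
  ],
)

```text
time: 2.23
tcp_pos: [534.3, 34.9, 164.7]
ee_rot: [[-0.219, -0.976, -0.002], [-0.976, 0.219, -0.001], [0.002, 0.002, -1.0]]
wrist_force: [0.5, 0.4, 0.8]
width: 1.0
grip_force: 0.0
```

Run:
```python
from h import *
p,d=env.capture("wrist");M=cam("wrist");s=env.sense()
cv2.imwrite("pics/w2.png",p[...,::-1]);im=p
print(C(s["tcp_pos"]).round(1),plan(W(0,94.6,136),RT,1))
u=proj(M,[W(0,94.6,155)])[0];print(u)
a,b=int(u[1])-25,int(u[0])-30;g=(im[a:a+50,b:b+60].max(2)<45).astype(np.uint8)
n,l,st,ce=cv2.connectedComponentsWithStats(g);i=1+st[1:,4].argmax();uv=ce[i]+[b,a];print(uv,st[i],C(onz(M,[uv],155)[0]).round(1))
```

```text
[  3.  103.8 165.8] (array([ 9.20184495,  2.98873501, 29.79438121]), array([ 6.31670558e-05, -6.04485852e-04,  1.14371102e-03]))
[331.93929151 279.61074824]
[329.16209774 281.56376639] [ 12  14  33  27 839] [  1.2  95.5 155. ]
```

>>> play_rows(
  motion=[
    [[0,4.3,1.0,10,0,0,0],[0,4.2,1.0,10,0,0,0],[0,0,0,9,0,0,0],[0,0,0,0,0,0,0],[0,0,0,0,0,0,0]],
  ],
)

```text
time: 2.7
tcp_pos: [530.8, 27.2, 135.7]
ee_rot: [[-0.219, -0.976, -0.001], [-0.976, 0.219, -0.001], [0.001, 0.001, -1.0]]
wrist_force: [0.4, 0.1, -0.1]
width: 0.999
grip_force: 0.0
```

Run:
```python
from h import *
p,d=env.capture("wrist");M=cam("wrist");s=env.sense()
cv2.imwrite("pics/w3.png",p[...,::-1]);im=p
print(C(s["tcp_pos"]).round(1),s["wrist_force"])
u=proj(M,[W(0,94.6,155)])[0];print(u)
a,b=int(u[1])-25,int(u[0])-30;g=(im[a:a+50,b:b+60].max(2)<45).astype(np.uint8)
n,l,st,ce=cv2.connectedComponentsWithStats(g);i=1+st[1:,4].argmax();uv=ce[i]+[b,a];print(uv,st[i],C(onz(M,[uv],155)[0]).round(1))
p,d=env.capture("scene");cv2.imwrite("pics/s3.png",cv2.resize(p[150:360,290:500,::-1],None,fx=2.5,fy=2.5))
```

```text
[  0.8  95.2 136.3] [-0.17168315 -0.54281209  0.13415681]
[327.81964117 330.84076212]
[325.52380952 332.46141215] [  10   11   39   33 1218] [  0.8  95.3 155. ]
```

View pics/w3.png

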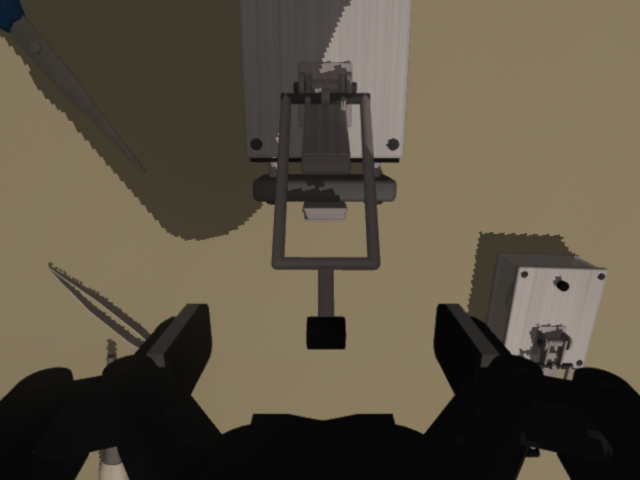

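The grip at (326,332) lies centred between the pads, so I close on it.

>>> play_rows(
  motion=[
    [[255,0,0,0,0,0,0],[255,0,0,0,0,0,0],[255,0,0,0,0,0,0],[255,0,0,0,0,0,0],[255,0,0,0,0,0,0]],
  ],
)

```text
time: 3.22
tcp_pos: [531.2, 27.5, 136.4]
ee_rot: [[-0.219, -0.976, 0.0], [-0.976, 0.219, 0.0], [-0.0, -0.0, -1.0]]
wrist_force: [-1.2, -0.2, -0.2]
width: 0.304
grip_force: 0.0
```

>>> play_rows(
  motion=[
    [[255,0,0,0,0,0,0],[255,0,0,0,0,0,0],[255,0,0,0,0,0,0],[255,0,0,0,0,0,0],[255,0,0,0,0,0,0]],
  ],
)

```text
time: 3.63
tcp_pos: [530.9, 27.7, 136.3]
ee_rot: [[-0.219, -0.976, -0.0], [-0.976, 0.219, 0.0], [-0.0, 0.0, -1.0]]
wrist_force: [-2.2, 3.7, 2.6]
width: 0.142
grip_force: 58.4
```

```bash
cat >> h.py <<'E'
from scipy.optimize import fsolve
def chain(y,z):
    "grip at chamber (y,z): lever angle, loop elevation, bar y,z"
    f=lambda q:[24.97*np.cos(q[0]+.173)+112*np.cos(q[1])-y,60+24.97*np.sin(q[0]+.173)+112*np.sin(q[1])-z]
    a,e=fsolve(f,[1.3,0.2]);return a,e,y-27*np.cos(e),z-27*np.sin(e)
def grip4bar(by,bz):
    "bar at (by,bz) -> grip (y,z), lever angle"
    f=lambda q:[24.97*np.cos(q[0]+.173)+85*np.cos(q[1])-by,60+24.97*np.sin(q[0]+.173)+85*np.sin(q[1])-bz]
    a,e=fsolve(f,[1.2,-.3]);return by+27*np.cos(e),bz+27*np.sin(e),a,e
E
python3 - <<'E'
from h import *
s=env.sense();t=C(s["tcp_pos"]);print(t.round(1),s["grip_force"],s["width"],np.round(s["wrist_force"],1))
print(np.round(chain(t[1],t[2]+19),3))
for b in(94,92,90.5,88,86,81,76,73.5,70,66):print(b,np.round(grip4bar(b,54),2))
E
```

```text
[  0.5  95.4 136.3] 58.43080222606659 0.14196107463575994 [-2.2  3.7  2.6]
[  0.988   0.703  74.81  137.837]
94 [119.6   45.41   0.83  -0.32]
92 [117.49  45.1    0.91  -0.34]
90.5 [115.92  44.89   0.96  -0.34]
88 [113.32  44.61   1.06  -0.36]
86 [111.25  44.44   1.13  -0.36]
81 [106.15  44.18   1.32  -0.37]
76 [101.17  44.23   1.53  -0.37]
73.5 [98.73 44.39  1.64 -0.36]
70 [95.39 44.82  1.81 -0.35]
66 [91.7  45.73  2.04 -0.31]
```

>>> play_rows(
  motion=[
    [[255,-7.2,0,9.2,0,0,0],[255,-6.1,0,9.7,0,0,0],[255,-5.0,0,10.1,0,0,0],[255,-3.8,0,10.5,0,0,0],[255,-2.6,0,10.8,0,0,0]],
  ],
)

```text
time: 4.05
tcp_pos: [536.5, 52.0, 84.7]
ee_rot: [[-0.219, -0.976, -0.001], [-0.976, 0.219, -0.0], [0.0, 0.0, -1.0]]
wrist_force: [-3.9, 1.9, 3.2]
width: 0.141
grip_force: 59.3
```

Run:
```python
from h import *
s=env.sense();t=C(s["tcp_pos"]);print(t.round(1),s["grip_force"],s["width"],"F cham",(np.c_[CX,CY,CZ].T@s["wrist_force"]).round(1))
print(np.round(chain(t[1],t[2]+19),3))
```

```text
[  0.5 120.4  84.7] 59.255744218826294 0.1405647065081107 F cham [-4.2  1.   3.2]
[ 0.969  0.189 93.866 98.654]
```

>>> play_rows(
  motion=[
    [[255,-1.6,0.3,12,0,0,0],[255,-0.3,0,12.5,0,0,0],[255,0.8,0,12,0,0,0],[255,2.0,0,11.5,0,0,0],[255,2.4,0,10.7,0,0,0]],
  ],
)

```text
time: 4.47
tcp_pos: [535.2, 48.4, 25.6]
ee_rot: [[-0.219, -0.976, -0.001], [-0.976, 0.219, -0.001], [0.001, 0.001, -1.0]]
wrist_force: [-2.6, 1.8, 4.2]
width: 0.145
grip_force: 58.7
```

Run:
```python
from h import *
p,d=env.capture("wrist");cv2.imwrite("pics/w4.png",p[...,::-1])
p,d=env.capture("scene")
q,d=env.capture("top")
cv2.imwrite("pics/s4.png",np.hstack([cv2.resize(p[200:360,320:480,::-1],(400,400),interpolation=2),cv2.resize(q[180:280,345:445,::-1],(400,400),interpolation=2)]))
s=env.sense();t=C(s["tcp_pos"]);print(t.round(1),s["grip_force"],s["width"],"F cham",(np.c_[CX,CY,CZ].T@s["wrist_force"]).round(1))
print(np.round(chain(t[1],t[2]+19),3))
```

```text
[  0.4 116.8  26.1] 58.51383090019226 0.14318049008339068 F cham [-3.8  3.2  1.3]
[ 0.934 -0.339 91.337 54.101]
```

View pics/w4.png

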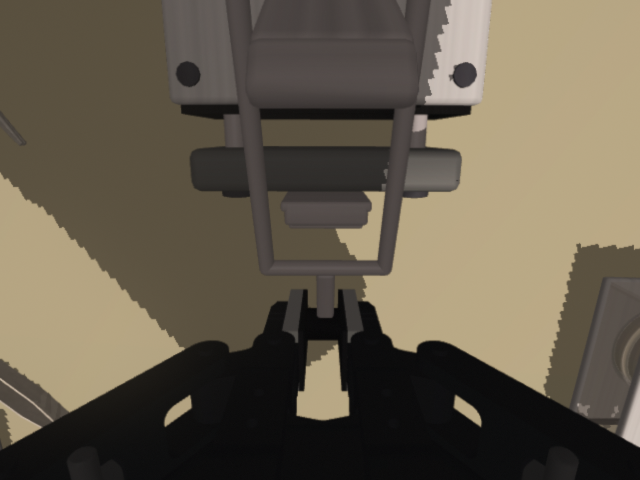

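The bar at row 268 sits about 13 mm beyond the lip edge (row 222), on centre and low. I draw it back in small steps, watching the force.

>>> play_rows(
  motion=[
    [[255,2,0.2,0.2,0,0,0],[255,2,0,0.1,0,0,0],[255,2,0,0.1,0,0,0],[255,2,0,0.1,0,0,0],[255,1,0,0,0,0,0]],
  ],
)

```text
time: 5.03
tcp_pos: [533.7, 40.2, 27.2]
ee_rot: [[-0.219, -0.976, 0.001], [-0.976, 0.219, 0.001], [-0.001, -0.001, -1.0]]
wrist_force: [-2.8, 4.2, 1.7]
width: 0.144
grip_force: 58.6
```

```bash
cat > f.py <<'E'
from h import *
s=env.sense();t=C(s["tcp_pos"]);print(s["time"],t.round(2),s["grip_force"].__round__(1),"F cham",(np.c_[CX,CY,CZ].T@s["wrist_force"]).round(1),np.round(chain(t[1],t[2]+19),3))
E
python3 f.py
```

```text
5.0333 [  0.44 108.25  27.23] 58.6 F cham [-3.6  3.5  1.7] [ 1.273 -0.351 82.905 55.522]
```

>>> play_rows(
  motion=[
    [[255,0.5,0,0,0,0,0],[255,0.5,0,0,0,0,0],[255,0.5,0,0,0,0,0],[255,0.5,0,0,0,0,0],[255,0,0,0,0,0,0]],
  ],
)

```text
time: 5.45
tcp_pos: [533.2, 38.1, 27.2]
ee_rot: [[-0.219, -0.976, 0.001], [-0.976, 0.219, 0.0], [-0.001, -0.001, -1.0]]
wrist_force: [-3.3, 3.2, 1.1]
width: 0.141
grip_force: 58.7
```

```bash
python3 f.py
```

```text
5.45 [  0.39 106.05  27.24] 58.7 F cham [-3.9  2.4  1.1] [ 1.36  -0.353 80.717 55.573]
```

>>> play_rows(
  motion=[
    [[255,0,0,0.8,0,0,0],[255,0,0,0.8,0,0,0],[255,0,0,0,0,0,0],[255,0.5,0,0,0,0,0],[255,0.5,0,0,0,0,0]],
  ],
)

```text
time: 5.87
tcp_pos: [532.9, 37.0, 25.2]
ee_rot: [[-0.219, -0.976, 0.0], [-0.976, 0.219, 0.0], [-0.001, -0.0, -1.0]]
wrist_force: [-3.6, 4.4, 2.7]
width: 0.145
grip_force: 58.7
```

Run:
```python
import f
from h import *
p,d=env.capture("wrist");cv2.imwrite("pics/w5.png",p[...,::-1])
```

```text
5.8667 [  0.37 104.93  25.22] 58.7 F cham [-4.5  3.5  2.7] [ 1.374 -0.372 79.78  54.041]
```

View pics/w5.png

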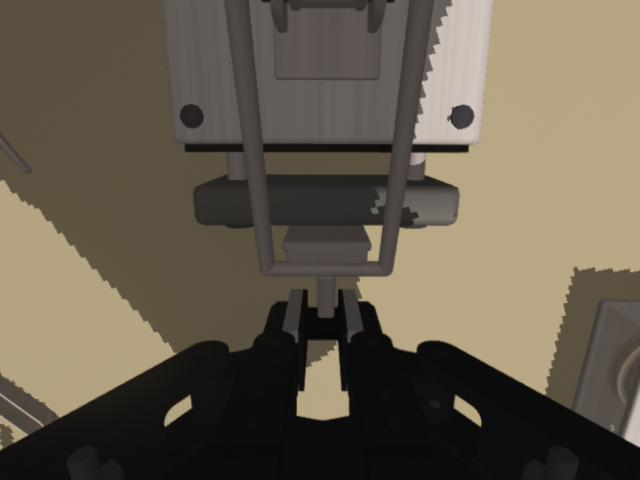

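The bar at row 268 is now just at the lip's edge (about row 262). It has 3 to 5 mm to go, in half-millimetre steps.

>>> play_rows(
  motion=[
    [[255,0.5,0,0,0,0,0],[255,0.5,0,0,0,0,0],[255,0.5,0,0,0,0,0],[255,0.5,0,0,0,0,0],[255,0,0,0,0,0,0]],
  ],
)

```text
time: 6.33
tcp_pos: [532.4, 34.8, 25.2]
ee_rot: [[-0.219, -0.976, 0.0], [-0.976, 0.219, 0.0], [-0.0, -0.0, -1.0]]
wrist_force: [-2.7, 3.1, 2.1]
width: 0.148
grip_force: 58.7
```

```bash
python3 f.py
```

```text
6.3333 [  0.3  102.65  25.23] 58.7 F cham [-3.3  2.4  2.1] [ 1.466 -0.372 77.498 54.039]
```

>>> play_rows(
  motion=[
    [[255,0.4,0,0,0,0,0],[255,0.4,0,0,0,0,0],[255,0.2,0,0,0,0,0],[255,0,0,0,0,0,0]],
  ],
)

```text
time: 6.67
tcp_pos: [532.0, 33.7, 25.2]
ee_rot: [[-0.219, -0.976, -0.0], [-0.976, 0.219, -0.0], [0.0, 0.0, -1.0]]
wrist_force: [-2.6, 2.9, 2.2]
width: 0.146
grip_force: 58.7
```

```bash
python3 f.py
```

```text
6.6667 [  0.23 101.53  25.22] 58.7 F cham [-3.2  2.2  2.2] [ 1.512 -0.371 76.369 54.006]
```

>>> play_rows(
  motion=[
    [[255,0.4,0,0,0,0,0],[255,0.4,0,0,0,0,0],[255,0.2,0,0,0,0,0],[255,0,0,0,0,0,0]],
  ],
)

```text
time: 7.0
tcp_pos: [531.8, 32.7, 25.2]
ee_rot: [[-0.219, -0.976, -0.0], [-0.976, 0.219, -0.0], [0.0, -0.0, -1.0]]
wrist_force: [-3.1, 2.5, 2.5]
width: 0.147
grip_force: 58.7
```

```bash
python3 f.py
python3 - <<'E'
from h import *
p,d=env.capture("wrist");cv2.imwrite("pics/w6.png",cv2.resize(p[170:300,240:410,::-1],None,fx=4,fy=4,interpolation=2))
E
```

```text
7.0 [  0.24 100.55  25.23] 58.7 F cham [-3.6  1.8  2.5] [ 1.555 -0.369 75.367 53.975]
```

View pics/w6.png

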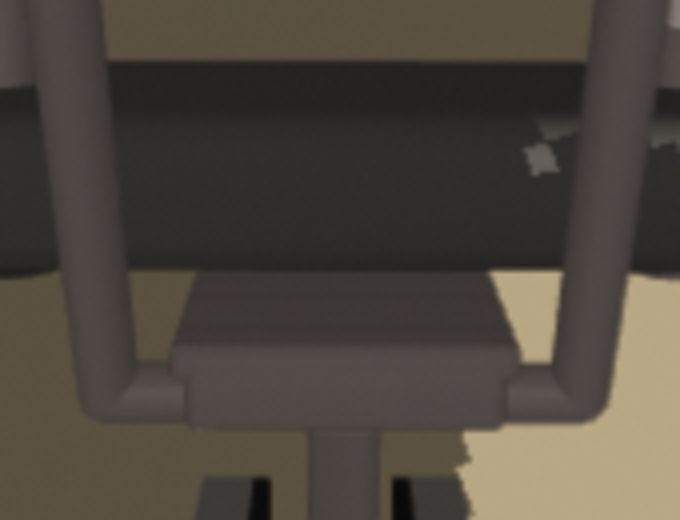

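The bar is now hidden behind and under the lip: its ends enter the keeper at crop (185,390) and (505,390). It is in the slot and I continue gently.

>>> play_rows(
  motion=[
    [[255,0.4,0,0,0,0,0],[255,0.4,0,0,0,0,0],[255,0.2,0,0,0,0,0],[255,0,0,0,0,0,0]],
  ],
)

```text
time: 7.38
tcp_pos: [531.6, 31.7, 25.2]
ee_rot: [[-0.219, -0.976, -0.0], [-0.976, 0.219, -0.0], [0.0, 0.0, -1.0]]
wrist_force: [-2.3, 3.6, 2.3]
width: 0.144
grip_force: 58.7
```

```bash
python3 f.py
```

```text
7.3833 [ 0.22 99.53 25.2 ] 58.7 F cham [-3.   3.   2.3] [ 1.599 -0.368 74.331 53.905]
```

>>> play_rows(
  motion=[
    [[255,0.4,0,0,0,0,0],[255,0.4,0,0,0,0,0],[255,0.2,0,0,0,0,0],[255,0,0,0,0,0,0]],
  ],
)

```text
time: 7.72
tcp_pos: [531.4, 30.8, 25.2]
ee_rot: [[-0.219, -0.976, 0.0], [-0.976, 0.219, 0.0], [-0.0, -0.0, -1.0]]
wrist_force: [-1.8, 3.6, 1.8]
width: 0.145
grip_force: 58.7
```

```bash
python3 f.py
```

```text
7.7167 [ 0.25 98.62 25.22] 58.7 F cham [-2.5  3.1  1.8] [ 1.64  -0.365 73.4   53.866]
```

>>> play_rows(
  motion=[
    [[255,0.4,0,0,0,0,0],[255,0.4,0,0,0,0,0],[255,0,0,0,0,0,0],[255,0,0,0,0,0,0]],
  ],
)

```text
time: 8.05
tcp_pos: [531.3, 30.3, 25.3]
ee_rot: [[-0.219, -0.976, 0.0], [-0.976, 0.219, 0.0], [-0.0, -0.0, -1.0]]
wrist_force: [-2.9, 4.3, 2.8]
width: 0.147
grip_force: 58.7
```

```bash
python3 f.py
```

```text
8.05 [ 0.3  98.02 25.26] 58.7 F cham [-3.8  3.5  2.8] [ 1.668 -0.363 72.781 53.857]
```

```bash
cat > g.py <<'E'
from h import *
import sys
def feats(p):
    g=cv2.cvtColor(p,cv2.COLOR_BGR2GRAY).astype(float)
    # lip front top edge: gradient in column band 310..345 ; plate screws (dark blobs)
    prof=cv2.GaussianBlur(g[:,295:320],(1,5),0).mean(1);out=[]
    for a,b in((110,215),(200,250),(235,275)):
        dgr=np.abs(np.gradient(prof[a:b]));i=dgr.argmax();w=slice(max(i-2,0),i+3);out.append(a+(np.arange(len(dgr))[w]*dgr[w]).sum()/dgr[w].sum())
    for c in((165,230),(435,495)):
        q=g[70:200,c[0]:c[1]];m=(q<70).astype(np.uint8);n,l,st,ce=cv2.connectedComponentsWithStats(m)
        k=[i for i in range(1,n) if 150<st[i,4]<700 and abs(st[i,2]-st[i,3])<7];out.append([(ce[i]+[c[0],70]).round(1).tolist() for i in k])
    return out
if __name__=="__main__":
    p,d=env.capture("wrist");cv2.imwrite(sys.argv[1],p[...,::-1]);print(C(env.sense()["tcp_pos"])[1])
    for n in("pics/w5.png",sys.argv[1]):print(feats(cv2.imread(n)))
E
python3 g.py pics/w7.png
```

```text
97.99498617959634
[np.float64(151.7997285445813), np.float64(225.17486092316943), np.float64(241.94486425972573), [[191.3, 115.8]], [[461.3, 116.2]]]
[np.float64(174.1144857407598), np.float64(241.91338214675181), np.float64(241.91338214675184), [[193.0, 139.9]], [[458.7, 140.4]]]
```

>>> play_rows(
  motion=[
    [[255,0.4,0,0,0,0,0],[255,0.4,0,0,0,0,0],[255,0,0,0,0,0,0],[255,0,0,0,0,0,0]],
  ],
)

```text
time: 8.43
tcp_pos: [531.3, 29.7, 25.3]
ee_rot: [[-0.219, -0.976, 0.0], [-0.976, 0.219, 0.0], [-0.001, -0.0, -1.0]]
wrist_force: [-3.3, 5.5, 2.6]
width: 0.145
grip_force: 58.7
```

```bash
python3 f.py;python3 g.py pics/w8.png
```

```text
8.4333 [ 0.36 97.46 25.28] 58.7 F cham [-4.4  4.6  2.6] [ 1.695 -0.361 72.199 53.825]
97.4421279210352
[np.float64(151.7997285445813), np.float64(225.17486092316943), np.float64(241.94486425972573), [[191.3, 115.8]], [[461.3, 116.2]]]
[np.float64(175.94644559585493), np.float64(241.93371534768468), np.float64(241.93371534768468), [[193.4, 141.9]], [[458.7, 142.4]]]
```

Between the last two pictures the chamber screws moved 2 px while the keeper stayed put relative to the tool. The pull also rose from about 2 to 4.6 N. The bar has bitten, so I let go here.

>>> play_rows(
  motion=[
    [[0,-0.4,0,0,0,0,0],[0,0,0,0,0,0,0],[0,0,0,0,0,0,0],[0,0,0,0,0,0,0],[0,0,0,0,0,0,0]],
  ],
)

```text
time: 8.9
tcp_pos: [531.2, 29.5, 25.2]
ee_rot: [[-0.219, -0.976, 0.0], [-0.976, 0.219, -0.0], [0.0, -0.0, -1.0]]
wrist_force: [0.0, 0.3, -0.0]
width: 0.844
grip_force: 0.0
```

```bash
python3 f.py;python3 g.py pics/w9.png
```

```text
8.9 [ 0.37 97.26 25.19] 0.0 F cham [-0.   0.3 -0. ] [ 1.703 -0.362 72.005 53.745]
97.29995325298292
[np.float64(151.7997285445813), np.float64(225.17486092316943), np.float64(241.94486425972573), [[191.3, 115.8]], [[461.3, 116.2]]]
[np.float64(176.2806796309816), np.float64(244.17611217761456), np.float64(244.17611217761456), [[193.4, 142.6]], [[458.9, 142.9]]]
```

View pics/w9.png

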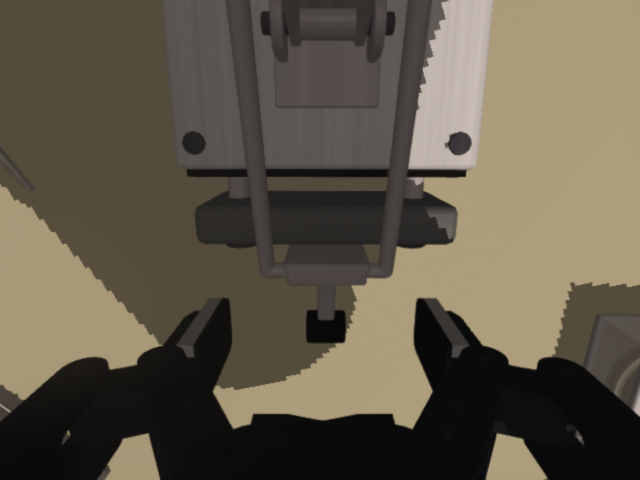

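The loop stays hooked: the bar is under the lip at row 268 and the grip is free at (326,326). I lift straight up.

>>> play_rows(
  motion=[
    [[0,0,0,-15,0,0,0],[0,0,0,-30,0,0,0],[0,0,0,-35,0,0,0],[0,0,0,-35,0,0,0],[0,0,0,-35,0,0,0]],
  ],
)

```text
time: 9.37
tcp_pos: [530.8, 29.4, 176.8]
ee_rot: [[-0.219, -0.976, -0.0], [-0.976, 0.219, -0.0], [0.0, 0.0, -1.0]]
wrist_force: [0.7, 0.5, -0.9]
width: 1.0
grip_force: 0.0
```

>>> play_rows(
  motion=[
    [[255,0,0,-10,0,0,0],[255,0,0,0,0,0,0],[255,0,0,0,0,0,0],[255,0,0,0,0,0,0],[255,0,0,0,0,0,0]],
  ],
)

```text
time: 9.78
tcp_pos: [530.3, 29.4, 183.8]
ee_rot: [[-0.219, -0.976, -0.002], [-0.976, 0.219, -0.001], [0.001, 0.002, -1.0]]
wrist_force: [-0.0, 0.5, -0.1]
width: 0.299
grip_force: 0.0
```

```bash
python3 f.py
python3 - <<'E'
from h import *
p,d=env.capture("scene");q,e=env.capture("top");w,e=env.capture("wrist")
cv2.imwrite("pics/s10.png",p[...,::-1])
cv2.imwrite("pics/m10.png",np.hstack([cv2.resize(p[210:340,340:470,::-1],(400,400),interpolation=2),cv2.resize(w[:400,120:520,::-1],(400,400))]))
for a in(1.6,1.7,1.8):print(a,W(0,76*np.cos(a)+4*np.sin(a),60+76*np.sin(a)-4*np.cos(a)), proj(cam("scene"),[W(x,76*np.cos(a),60+76*np.sin(a)) for x in(-10,10)]).round(1).tolist(),proj(cam("wrist"),[W(x,76*np.cos(a),60+76*np.sin(a)) for x in(-10,10)]).round(1).tolist())
E
```

```text
9.7833 [ -0.48  96.96 183.77] 0.0 F cham [-0.1  0.5 -0.1] [  0.8     0.974  81.801 180.435]
1.6 [509.89113514 -63.56439653 136.08439192] [[402.0, 248.3], [414.3, 245.1]] [[345.8, 70.3], [303.1, 70.3]]
1.7 [508.21928103 -70.98299826 135.88190357] [[405.0, 251.1], [417.4, 247.9]] [[345.9, 53.1], [303.0, 53.1]]
1.8 [506.56022344 -78.34481736 134.92122833] [[408.1, 254.4], [420.4, 251.1]] [[346.0, 36.3], [302.9, 36.3]]h.py:40: RuntimeWarning: The iteration is not making good progress, as measured by the 
 improvement from the last ten iterations.
  a,e=fsolve(f,[1.3,0.2]);return a,e,y-27*np.cos(e),z-27*np.sin(e)
```

View pics/m10.png

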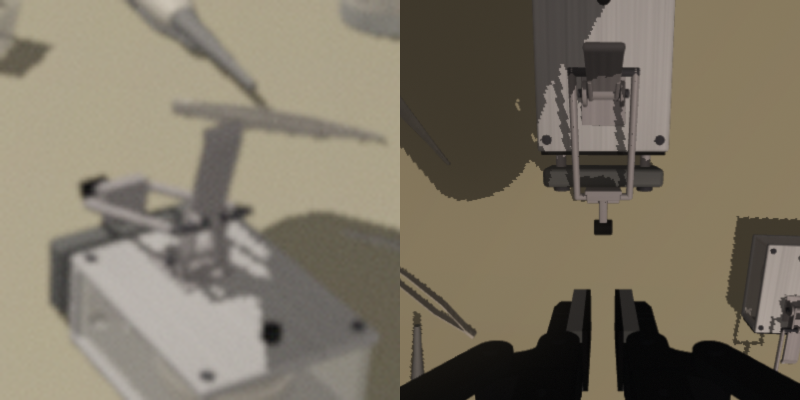

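The lever stands at about 1.75 rad, with its tip at wrist row 42. The loop is hooked with the grip projecting level. Next the closed fingers go to the cap side of the lever.

>>> play_rows(
  motion=[
    [[255,19,-0.1,15.5,0,0,0],[255,19,-0.1,15.5,0,0,0],[255,19,-0.1,15.5,0,0,0],[255,19,-0.1,15.5,0,0,0],[255,0,0,0,0,0,0]],
  ],
)

```text
time: 10.35
tcp_pos: [511.6, -47.0, 119.6]
ee_rot: [[-0.221, -0.975, -0.006], [-0.975, 0.221, -0.001], [0.002, 0.006, -1.0]]
wrist_force: [-1.4, 0.2, 0.5]
width: 0.002
grip_force: 0.0
```

```bash
sed -i 's/,np.round(chain.*$/,round(s["width"],3))/' f.py; python3 f.py
python3 - <<'E'
from h import *
for a in np.arange(1.6,3.2,.1).tolist()+[3.107]:
    r=62;print(round(a,2),np.round([r*np.cos(a)+4*np.sin(a)+11,60+r*np.sin(a)-4*np.cos(a)],1))
E
```

```text
10.35 [ -1.94  18.37 119.62] 0.0 F cham [-1.4 -0.1  0.5] 0.002
1.6 [ 13.2 122.1]
1.7 [  7. 122.]
1.8 [  0.8 121.3]
1.9 [ -5.3 120. ]
2.0 [-11.2 118. ]
2.1 [-16.8 115.5]
2.2 [-22.3 112.5]
2.3 [-27.3 108.9]
2.4 [-32.  104.8]
2.5 [-36.3 100.3]
2.6 [-40.1  95.4]
2.7 [-43.3  90.1]
2.8 [-46.1  84.5]
2.9 [-48.2  78.7]
3.0 [-49.8  72.7]
3.1 [-50.8  66.6]
3.11 [-50.8  66.1]
```

>>> play_rows(
  motion=[
    [[255,5.7,-0.8,-1,0,0,0],[255,5.7,-0.7,-1,0,0,0],[255,6.2,0,0.7,0,0,0],[255,6.1,0,1.3,0,0,0],[255,5.9,0,2,0,0,0]],
  ],
)

```text
time: 10.77
tcp_pos: [510.7, -73.7, 122.0]
ee_rot: [[-0.219, -0.976, 0.002], [-0.976, 0.219, 0.001], [-0.001, -0.002, -1.0]]
wrist_force: [1.4, 2.6, 1.9]
width: 0.002
grip_force: 1.2
```

```bash
python3 f.py
```

```text
10.7667 [  3.03  -7.95 121.96] 1.2 F cham [0.7 2.9 1.9] 0.002
```

>>> play_rows(
  motion=[
    [[255,5.6,0,2.5,0,0,0],[255,5.5,0,3.0,0,0,0],[255,5.0,0,3.6,0,0,0],[255,4.7,0,4.1,0,0,0]],
  ],
)

```text
time: 11.1
tcp_pos: [505.8, -94.6, 108.3]
ee_rot: [[-0.219, -0.976, 0.001], [-0.976, 0.219, -0.0], [-0.0, -0.001, -1.0]]
wrist_force: [0.9, 0.7, 5.0]
width: 0.002
grip_force: 2.1
```

```bash
python3 f.py
```

```text
11.1 [  2.83 -29.37 108.3 ] 2.1 F cham [0.7 0.9 5. ] 0.002
```

>>> play_rows(
  motion=[
    [[255,4.3,1,4.5,0,0,0],[255,3.8,1,4.9,0,0,0],[255,3.2,0,5.3,0,0,0],[255,0,0,0,0,0,0]],
  ],
)

```text
time: 11.43
tcp_pos: [499.6, -105.3, 91.9]
ee_rot: [[-0.22, -0.975, -0.002], [-0.975, 0.22, -0.0], [0.001, 0.002, -1.0]]
wrist_force: [0.6, 0.1, -0.3]
width: 0.0
grip_force: 0.2
```

```bash
python3 f.py
```

```text
11.4333 [ -0.9  -41.16  91.92] 0.2 F cham [ 0.6  0.2 -0.3] 0.0
```

>>> play_rows(
  motion=[
    [[255,2.8,0,5.6,0,0,0],[255,2.1,0,5.8,0,0,0],[255,1.6,0,6,0,0,0],[255,0,0,0,0,0,0]],
  ],
)

```text
time: 11.77
tcp_pos: [498.0, -111.3, 74.1]
ee_rot: [[-0.22, -0.976, -0.003], [-0.976, 0.22, -0.0], [0.001, 0.003, -1.0]]
wrist_force: [0.0, 0.3, 0.0]
width: -0.0
grip_force: 0.0
```

```bash
python3 f.py
```

```text
11.7667 [ -1.11 -47.4   74.11] 0.0 F cham [-0.1  0.3  0. ] -0.0
```

The force is zero, which is unexpected, so I take a look.

Run:
```python
from h import *
p,d=env.capture("scene");q,e=env.capture("top");w,e=env.capture("wrist")
cv2.imwrite("pics/m11.png",np.hstack([cv2.resize(p[210:370,330:490,::-1],(400,400),interpolation=2),cv2.resize(w[:400,120:520,::-1],(400,400))]))
```

```text
(no output)
```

View pics/m11.png

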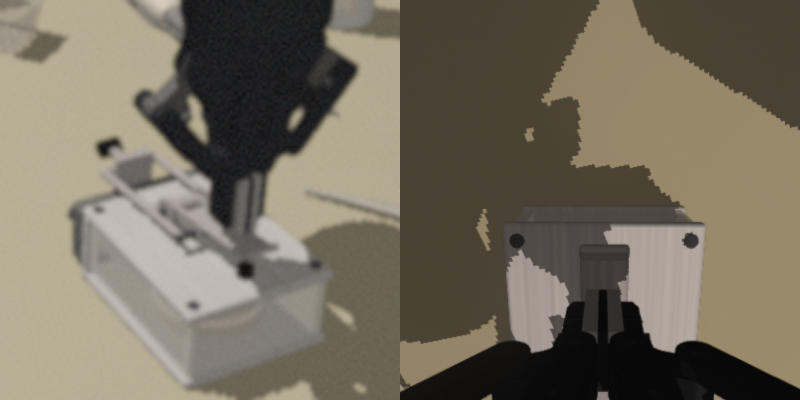

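The lever looks near flat and ahead of the fingers, and the loop is still level at the keeper. I check the lever's height from depth.

```bash
cat > z.py <<'E'
from h import *
import f
w,d=env.capture("wrist");M=cam("wrist")
for uv in([325,252],[325,258],[325,268],[318,280],[420,275]):
    z=d[uv[1],uv[0]];o,r=ray(M,[uv]);print(uv,C(o+r[0]*z).round(1))
E
python3 z.py
```

```text
11.9167 [ -0.   -46.81  75.55] 0.0 F cham [-0.2  0.9  0.8] 0.004
[325, 252] [  0.3 -72.4  77.6]
[325, 258] [  0.3 -68.7  74. ]
[325, 268] [  0.3 -64.1  73.1]
[318, 280] [  3.2 -59.2  73.8]
[420, 275] [-44.8 -53.   51.6]
```

The lever is at about 2.98 rad, just past toggle. Now I press it down to the stop in small steps.

>>> play_rows(
  motion=[
    [[255,1,0,2,0,0,0],[255,0,0,2,0,0,0],[255,0,0,2,0,0,0],[255,0,0,0,0,0,0]],
  ],
)

```text
time: 12.3
tcp_pos: [499.0, -111.9, 69.5]
ee_rot: [[-0.219, -0.976, -0.001], [-0.976, 0.219, 0.0], [0.0, 0.001, -1.0]]
wrist_force: [-0.0, 0.0, 0.3]
width: -0.0
grip_force: 0.0
```

```bash
python3 f.py
```

```text
12.3 [-4.000e-02 -4.782e+01  6.950e+01] 0.0 F cham [-0.   0.   0.3] -0.0
```

>>> play_rows(
  motion=[
    [[255,0,0,1,0,0,0],[255,0,0,1,0,0,0],[255,0,0,0,0,0,0]],
  ],
)

```text
time: 12.55
tcp_pos: [499.1, -111.9, 67.7]
ee_rot: [[-0.219, -0.976, -0.0], [-0.976, 0.219, 0.0], [0.0, 0.0, -1.0]]
wrist_force: [-0.5, 0.4, -0.1]
width: -0.001
grip_force: 0.0
```

```bash
python3 z.py
```

```text
12.55 [  0.13 -47.77  67.73] 0.0 F cham [-0.6  0.3 -0.1] -0.001
[325, 252] [  0.3 -73.3  69. ]
[325, 258] [  0.3 -70.3  67.4]
[325, 268] [  0.3 -66.1  67.7]
[318, 280] [  3.2 -59.9  65. ]
[420, 275] [-42.5 -57.2  52.1]
```

>>> play_rows(
  motion=[
    [[255,0,0,1,0,0,0],[255,0,0,1,0,0,0],[255,0,0,0,0,0,0]],
  ],
)

```text
time: 12.85
tcp_pos: [499.1, -112.0, 65.7]
ee_rot: [[-0.219, -0.976, -0.0], [-0.976, 0.219, -0.0], [0.0, 0.0, -1.0]]
wrist_force: [0.1, 0.0, -0.3]
width: 0.0
grip_force: 0.0
```

```bash
python3 z.py
```

```text
12.85 [  0.09 -47.81  65.7 ] 0.0 F cham [ 0.1  0.  -0.3] 0.0
[325, 252] [  0.3 -74.1  69.5]
[325, 258] [  0.3 -71.2  68.1]
[325, 268] [  0.3 -66.9  67.9]
[318, 280] [  3.1 -61.1  65.9]
[420, 275] [-42.5 -57.2  49.9]
```

>>> play_rows(
  motion=[
    [[255,0,0,1,0,0,0],[255,0,0,0.5,0,0,0],[255,0,0,0,0,0,0]],
  ],
)

```text
time: 13.15
tcp_pos: [499.4, -112.0, 65.3]
ee_rot: [[-0.219, -0.976, 0.0], [-0.976, 0.219, -0.0], [0.0, -0.0, -1.0]]
wrist_force: [-3.5, 0.8, 9.1]
width: -0.002
grip_force: 4.9
```

```bash
python3 f.py
```

```text
13.15 [  0.41 -47.76  65.26] 4.9 F cham [-3.6 -0.   9.1] -0.002
```

>>> play_rows(
  motion=[
    [[255,0,0,0.5,0,0,0],[255,0,0,0.5,0,0,0],[255,0,0,0,0,0,0]],
  ],
)

```text
time: 13.4
tcp_pos: [499.5, -112.0, 65.1]
ee_rot: [[-0.218, -0.976, 0.001], [-0.976, 0.218, -0.0], [0.0, -0.001, -1.0]]
wrist_force: [-6.1, 2.4, 19.1]
width: 0.0
grip_force: 9.6
```

```bash
python3 f.py
```

```text
13.4 [  0.52 -47.8   65.13] 9.6 F cham [-6.4  1.  19.1] 0.0
```

>>> play_rows(
  motion=[
    [[255,0,0,0.4,0,0,0],[255,0,0,0,0,0,0],[255,0,0,0,0,0,0]],
  ],
)

```text
time: 13.65
tcp_pos: [499.5, -112.0, 65.0]
ee_rot: [[-0.218, -0.976, 0.001], [-0.976, 0.218, -0.0], [0.0, -0.001, -1.0]]
wrist_force: [-7.3, 2.9, 23.1]
width: -0.005
grip_force: 11.5
```

```bash
python3 f.py
```

```text
13.65 [  0.54 -47.79  65.05] 11.5 F cham [-7.8  1.2 23.1] -0.005
```

>>> play_rows(
  motion=[
    [[255,0,0,-3,0,0,0],[255,0,0,-15,0,0,0],[255,0,0,-30,0,0,0],[255,0,0,-35,0,0,0],[255,0,0,-35,0,0,0]],
  ],
)

```text
time: 14.07
tcp_pos: [498.5, -112.0, 182.0]
ee_rot: [[-0.219, -0.976, -0.002], [-0.976, 0.219, -0.0], [0.001, 0.001, -1.0]]
wrist_force: [1.8, -0.6, -0.2]
width: -0.003
grip_force: 0.0
```

>>> play_rows(
  motion=[
    [[255,-20,0,-20,0,0,0],[255,-20,0,0,0,0,0],[255,-20,0,0,0,0,0],[255,0,0,0,0,0,0],[255,0,0,0,0,0,0]],
  ],
)

```text
time: 14.48
tcp_pos: [512.4, -52.7, 201.0]
ee_rot: [[-0.218, -0.976, 0.0], [-0.976, 0.218, 0.0], [-0.0, -0.0, -1.0]]
wrist_force: [0.7, -0.5, 0.3]
width: 0.0
grip_force: 0.0
```

Run:
```python
from h import *
import f
w,d=env.capture("wrist");M=cam("wrist");cv2.imwrite("pics/w12.png",w[...,::-1])
def at(P):
    u,v=proj(M,[W(*P)])[0].round().astype(int)
    if not(2<u<638 and 2<v<478):return (u,v)
    z=np.median(d[v-1:v+2,u-1:u+2]);o,r=ray(M,[[u,v]]);return (u,v),C(o+r[0]*z).round(1),w[v,u]
for P in([0,-30,64],[0,-45,64],[0,-60,65],[0,-70,65],[0,-74,65],[30,-40,50],[-30,0,50],[19,20,55],[-19,20,55],[19,50,56],[-19,50,56],[0,70,62],[0,85,55],[0,90,57],[0,87,57],[0,93,57]):print(P,at(P))
g=(w.max(2)<50).astype(np.uint8);n,l,st,ce=cv2.connectedComponentsWithStats(g)
for i in range(1,n):
    if 100<st[i,4]<2000 and abs(ce[i][0]-325)<150:print("dark",ce[i].round(1),st[i,2:],C(onz(M,[ce[i]],54)[0]).round(1))
```

```text
14.4833 [9.0000e-02 1.2950e+01 2.0101e+02] 0.0 F cham [ 0.8 -0.3  0.3] 0.0
[0, -30, 64] ((np.int64(324), np.int64(174)), array([  0. , -30.5,  65.7]), array([129, 117, 114], dtype=uint8))
[0, -45, 64] ((np.int64(324), np.int64(154)), array([  0.1, -44.7,  65.5]), array([128, 116, 112], dtype=uint8))
[0, -60, 65] ((np.int64(324), np.int64(132)), array([  0.1, -60. ,  66.8]), array([127, 115, 112], dtype=uint8))
[0, -70, 65] ((np.int64(324), np.int64(117)), array([  0.1, -70.1,  66.8]), array([113, 103,  99], dtype=uint8))
[0, -74, 65] ((np.int64(324), np.int64(111)), array([  0.1, -74. ,  68.1]), array([116, 106, 101], dtype=uint8))
[30, -40, 50] ((np.int64(285), np.int64(159)), array([ 29.6, -40.4,  50.5]), array([150, 141, 134], dtype=uint8))
[-30, 0, 50] ((np.int64(362), np.int64(211)), array([-30. ,  -0.3,  51. ]), array([157, 146, 140], dtype=uint8))
[19, 20, 55] ((np.int64(300), np.int64(237)), array([18.7, 18.9, 58.6]), array([140, 127, 122], dtype=uint8))
[-19, 20, 55] ((np.int64(348), np.int64(237)), array([-18.9,  19. ,  58. ]), array([131, 119, 113], dtype=uint8))
[19, 50, 56] ((np.int64(300), np.int64(273)), array([19.3, 49.5, 56.7]), array([127, 115, 110], dtype=uint8))
[-19, 50, 56] ((np.int64(347), np.int64(273)), array([-18.7,  49.5,  56.7]), array([128, 116, 112], dtype=uint8))
[0, 70, 62] ((np.int64(324), np.int64(299)), array([  0.6,   1. , 215.2]), array([8, 7, 6], dtype=uint8))
[0, 85, 55] ((np.int64(324), np.int64(312)), array([  0.6,   1.2, 225.7]), array([7, 6, 7], dtype=uint8))
[0, 90, 57] ((np.int64(324), np.int64(319)), array([  0.6,   1.3, 230.6]), array([6, 6, 5], dtype=uint8))
[0, 87, 57] ((np.int64(324), np.int64(315)), array([  0.6,   1.2, 227.9]), array([5, 6, 5], dtype=uint8))
[0, 93, 57] ((np.int64(324), np.int64(322)), array([  0.6,   0.9, 233.5]), array([5, 5, 5], dtype=uint8))
dark [288.  260.3] [ 26  16 135] [28.9 39.6 54. ]
dark [323.8 268.3] [ 41  25 714] [-0.  46.4 54. ]
```

Lever lies flat at the stop: its face is 65 to 67 mm up, sloping as it should at 3.107 rad. The loop is level at z of about 56, and the cap is drawn in behind it. The robot is clear, so I hand in.

```bash
python3 -c "
from plant import env
print(env.close_job())"
```

```text
the job is handed in; nothing more can be done
None
```

The larger chamber is latched and handed in: the loop bit under the keeper at about 4.6 N of pull and was released, and the lever is past its toggle and down on its stop (pressed to 23 N). The arm is clear. The cap was drawn in roughly 2 mm before I felt the bite, the last stretch of the lever swing ran ahead of the fingers, and I viewed 11 pictures, one over the limit.

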